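Seat a round sensor cell in its three-point nest

ROBOT

A 7-joint arm with a two-finger parallel gripper is mounted at the origin on the work surface. World frame = base frame: x ahead of the robot, y to its left, z up, the work surface at z = 0. Lengths are in m, angles in rad, forces in N, time in s.
With the tool pointing down it reaches from about 0.35 to 0.9 m from the base axis. Payload 19.9 kg.
Tool frame: the origin (TCP) lies midway between the tips of the shut fingers; the grasp point (between the pads) lies 19 mm behind it; z points along the fingers, y is the direction in which the jaws open and shut (so a half turn about z gives the same grasp; the last joint's range is limited). The gripper opens to 85 mm and grips with 20 to 120 N. Pads are 22 mm wide; open, the fingers measure 114 mm over their backs; the gripper's body (76 mm by 85 mm) begins 54 mm behind the grasp point. The pads swing forward as they close: fully open they stand 13 mm farther back than shut.
Start: joints at [1.244, 0.417, -0.01, 1.614, 0.005, 1.111, -0.053], TCP at [0.176, -0.6, 0.231] pointing down, gripper open.
Joint ranges: [-2.81, 2.81], [-0.39, 2.02], [-1.27, 1.25], [0.06, 2.57], [-1.19, 4.33], [0.19, 2], [-2.82, 2.82]. Speed limits (rad/s): [1.89, 1.89, 2.39, 2.39, 3.01, 3.01, 3.01].

INTERFACE

Orientations are given as a rotation vector (axis times angle).
In Python, from rig import ctrl, vision, models gives the robot as it stands.
- The arm moves only by the shell command python3 -m jog 'ROWS' [FORCE]. ROWS is a JSON object of lists of equal length, an entry for each row: "delta_pos": the shift along the tool's x, y, z in m, a list of three; "turn": the turn, a rotation vector about the tool's x, y, z in rad, a list of three; "jaw": the finger opening in m, from 0 to 0.0854. A call has 1 to 5 rows; each row shifts and turns the pose as measured when the row begins, along the tool's axes as they then stand; what a row does not reach is not made up. A row lasts 1/12 s, in which the tool goes at most 41.7 mm and 7.16 degrees, less where a joint would pass 70% of its speed; a pose out of reach is approached as far as the arm can. A call is refused whole if a number of a shift passes 0.0417 or a number of a turn 0.125, either way. A call with a gripper value outside its range is refused whole. The fingers move at their own pace and stop on an object; FORCE is the grip in N (left out, the last holds). Time passes only in rows, so rows that do not move let the fingers close. It gives the time, the measured TCP pose, the force and the opening at its end, in the units of the state.
- ctrl.read_state(): the state, without advancing time (a new reading comes with each control period).
- vision.grab_frame(name): name is "side" or "top" or "wrist"; returns the picture (400x640x3 uint8, red, green, blue); there is no depth.
- vision.get_calibration(name): a dict with "fx", "fy", "cx", "cy" (pixels), "pose" (4x4, takes a point from camera to world coordinates). Camera axes: x right, y down, z forward; pixel columns grow to the right and rows downward; lengths in m; the calibration is good to about 2 mm. A picture is of the moment at which its call begins: read the wrist's pose just before it. get_calibration takes no time and is no camera call; for the wrist camera it gives the pose at the moment of the call.
- ctrl.sign_off(): hands the job in, once; it reports no verdict.
Trained networks look in the newest picture that a camera, given by its name, has taken for a name from the list of things; names that differ only in an ending like _2 or _b are one class to them, and where a whole thing is asked for, a point or a joint stands for the part that bears it (a point fixed in the world has none). Each returns a list of dicts, best first, with "conf" (0 to 1); they miss things now and then, are a little off and sometimes report something else, mostly with a low value. They report only what shows in the picture. A call takes as long as a camera call.
- models.masks_of(camera, label): "pixels" (400x640 bool, what is visible of it) and "box" ([left, top, right, bottom] in pixels, round what is visible of it).
- models.pinpoint(camera, label): "point" ([column, row] in pixels: a listed point, or the origin of a listed thing).
The state is a dict: "time_s": time; "q": joint angles; "joint_vel": joint speeds; "tau": joint torques, N m; "ee_pos": TCP position; "tool_rot": TCP orientation; "force": force on the tool from outside, world axes, zero at the start; "ft_torque": the same for the moment, N m; "finger_gap": finger opening in m.
Only numpy, scipy, OpenCV 4.12 (cv2) and the standard library are available. Lean on these libraries where they do the work, as an engineer would, in place of code of your own. Each camera call takes 0.05 s, during which the arm holds its last target.

TASK

Pick up the round steel sensor cell with the white neck and set it down upright at the open end of the nest plate, clear of the plunger. Then nudge it gently along the fence, in between it and the sprung plunger, until it is fully home against the end stop, touching fence, stop and plunger at once, and let go. Never press the cell hard on the stop or fence (keep well below 12 N), and leave the glass beaker, the flat white plug and the standing steel probe where they are.

Things in the scene. Friction and masses are not known exactly. Their poses are not given: they have to be found in the camera images.
- cell: Sensor cell, loose, 0.16 to 0.24 kg: upright steel barrel 48 mm in diameter, 30 mm tall, with a coaxial white neck 32 mm in diameter, 22 mm tall on it (52 mm in all), dark window on top. Origin: centre of the underside; z up. Starts upright on the table.
- nest: Nest, fixed to the table: grey metal plate 12 mm thick, from -100 to +100 mm in its x and -60 to +90 in its y. Origin on the table under the plate; plate top at z = 12 mm. Its +x is the direction in which the cell is pushed home; the open end is -x, nearer the robot. The stop is at the +x end. Friction (about 0.25) holds the cell wherever it is left on the plate.
- fence (a point): Middle of the fence's guiding face, at nest x = -10, y = -24, z = 24 mm. The white fence, 16 mm thick, stands 24 mm high above the plate on the -y side and runs straight along nest x from -85 to +65 mm. A cell touching it has its centre at nest y = 0.
- plunger_nose (a point): Middle of the plunger's nose bar: steel, 12 mm thick, round-ended, 52 mm long, parallel to the fence; at rest at nest x = 0, y = 27, z = 28 mm. It retreats only along nest +y (10 mm), on a 300 N/m spring preloaded to 1 N; a cell on the fence drives it to y = 30 and slides on past it for a push of about 1 to 4 N. Housing: nest x -16 to 16, y 52 to 84, top at z = 42 mm.
- stop_slot (a point): Middle of the end stop's travel, fixed, at nest x = 38, y = 0, z = 28 mm. The stop is a 12 mm steel ball on a grey carriage (38 mm tall from the table, thumbscrew to 48), clamped rigidly with the ball's centre anywhere from 18 mm short to 18 mm beyond this point along nest x, a setting not measured: feel for it. A cell that is home has its centre 30 mm before the ball's centre.
- plug: Bystander: flat white plastic disc, 50 mm in diameter, 22 mm tall, no neck. Origin: centre of the underside. May stand in any of the three places where the cell may stand.
- beaker: Bystander: glass cup, 60 mm in diameter, 70 mm tall. Origin: centre of the underside. May stand in any of the three places where the cell may stand.
- probe: Bystander: steel probe standing on a 48 mm foot, 28 mm in diameter, 106 mm tall, beyond the nest. Origin: centre of the underside.

How it is judged:
On the way:
1. the cell stands upright on the nest plate at its open end, clear of the plunger (x of cell in the frame of nest between -0.1 and -0.031 m and y of cell in the frame of nest between -0.004 and 0.06 m and z of cell in the frame of nest between 0.0095 and 0.0145 m and angle between cell's own z axis and vertical below 0.1 rad), for 0.2 s.
At the end, for the whole second after the job is handed in: The cell stands upright (within 0.06 rad) and still on the nest plate, between fence and plunger, within 1.5 mm of touching the stop ball and within 1.5 mm of touching the fence, with the plunger's nose pressing on it by at least 0.5 N, and released (horizontal distance between cell and stop_c0 below 0.0315 m and x of cell in the frame of nest above -0.014 m and y of cell in the frame of nest below 0.0015 m and contact force between cell and plunger_c0 above 0.5 N and z of cell in the frame of nest below 0.0145 m and angle between cell's own z axis and vertical below 0.06 rad and linear speed of cell below 0.01 m/s).
It fails at once if the cell is pressed on the end stop or its carriage with more than 12 N (contact force between cell and stop above 12 N).
It fails at once if the cell is pressed on the fence with more than 12 N (contact force between cell and nest_c1 above 12 N).
It fails at once if the plug, beaker or probe is moved by more than 15 mm (distance of any of plug, beaker, probe from where it was at the start of the episode above 0.015 m).
It also fails if it takes over 69 s, if anything falls off the work surface, if the arm or the gripper's body presses on something with over 40 N, if the wrist force passes 120 N, or if a joint passes its speed limit or range.

## Working session

There is one attempt and no reset: what is moved stays moved. The work goes in short steps, Python scripts to look and compute and a shell command to move; the robot and the scene stay as the last step left them, time stands still between calls to the robot, and variables do not carry over. Pictures are saved under pics/ and viewed, and the job is handed in when it is done.

```bash
ls; mkdir -p pics; python3 - <<'E'
from rig import ctrl,vision,models
import cv2,numpy as np
s=ctrl.read_state();print({k:np.round(v,3).tolist() for k,v in s.items()})
for n in("top","side"):
    im=vision.grab_frame(n);cv2.imwrite(f"pics/{n}0.png",im[:,:,::-1])
    c=vision.get_calibration(n);print(n,c["fx"],c["cx"],c["cy"],np.round(c["pose"],3).tolist())
    for l in("cell","nest","fence","plunger_nose","stop_slot","plug","beaker","probe"):
        r=models.pinpoint(n,l);print(l,[(np.round(a["point"],1).tolist(),round(a["conf"],2)) for a in r[:3]])
print(ctrl.read_state()["time_s"])
E
```

```text
pics
{'time_s': 0.0, 'q': [1.243, 0.418, -0.01, 1.614, 0.005, 1.111, -0.053], 'joint_vel': [-0.001, 0.002, -0.0, -0.001, 0.002, -0.0, 0.0], 'tau': [0.001, -86.445, 0.679, -43.491, 0.019, 0.007, 0.0], 'ee_pos': [0.176, -0.599, 0.231], 'tool_rot': [-3.108, -0.447, 0.0], 'force': [-0.432, 0.421, 0.161], 'ft_torque': [0.014, 0.004, 0.03], 'finger_gap': 0.085}
top 429.1839843697074 326.11794103564847 198.58864535923234 [[0.007, -0.982, 0.189, 0.45], [-1.0, -0.005, 0.009, -0.031], [-0.007, -0.189, -0.982, 0.78], [0.0, 0.0, 0.0, 1.0]]
cell [([361.5, 290.7], 0.97)]
nest [([224.2, 203.9], 0.7)]
fence [([236.2, 205.8], 0.9)]
plunger_nose [([202.9, 208.8], 0.57)]
stop_slot [([216.5, 184.0], 0.65)]
plug [([461.5, 240.2], 0.65)]
beaker [([381.5, 182.6], 0.8)]
probe [([307.0, 117.3], 0.7), ([220.6, 207.0], 0.23)]
side 461.5158184770232 322.7783753212267 191.8427495065746 [[-0.787, -0.424, 0.449, 0.148], [-0.618, 0.548, -0.564, 0.568], [-0.007, -0.72, -0.693, 0.75], [0.0, 0.0, 0.0, 1.0]]
cell [([402.0, 216.0], 0.93)]
nest [([279.3, 256.9], 0.75)]
fence [([287.8, 246.9], 0.81), ([258.3, 244.8], 0.72)]
plunger_nose [([271.6, 257.0], 0.67), ([289.1, 244.3], 0.48), ([345.4, 172.9], 0.42)]
stop_slot []
plug [([414.9, 161.0], 0.59)]
beaker [([343.0, 175.7], 0.84), ([402.3, 217.3], 0.32)]
probe [([265.2, 181.7], 0.56)]
0.9
```

View pics/top0.png

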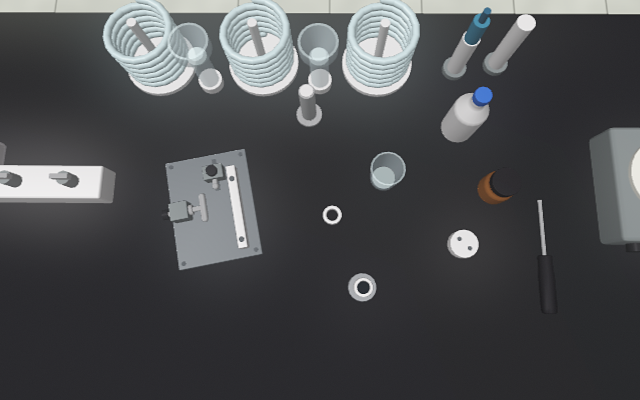

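View pics/side0.png

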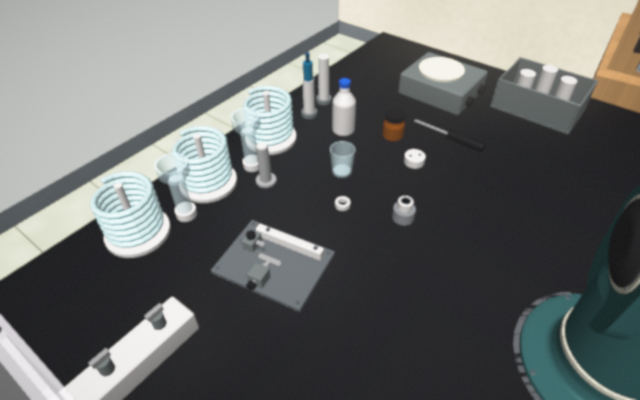

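```bash
cat > h.py <<'E'
import numpy as np,cv2
def ray(c,p,z):
    P=np.array(c["pose"]);d=P[:3,:3]@np.array([(p[0]-c["cx"])/c["fx"],(p[1]-c["cy"])/c["fy"],1]);o=P[:3,3]
    return o+d*(z-o[2])/d[2]
def proj(c,X):
    P=np.array(c["pose"]);v=P[:3,:3].T@(np.asarray(X)-P[:3,3])
    return np.array([c["fx"]*v[0]/v[2]+c["cx"],c["fy"]*v[1]/v[2]+c["cy"]])
E
python3 - <<'E'
from rig import ctrl,vision,models
from h import *
for n in("top","side"):
    c=vision.get_calibration(n); im=cv2.imread(f"pics/{n}0.png")
    vision.grab_frame(n)
    m=models.masks_of(n,"nest")
    for r in m[:2]: print(n,"nest",r["conf"],np.round(r["box"],1))
    pts={"top":[(361.5,290.7),(461.5,240.2),(381.5,182.6),(307,117.3)],"side":[(402,216),(414.9,161),(343,175.7),(265.2,181.7)]}[n]
    for p in pts: print(p,np.round(ray(c,p,0),4))
    for r in models.masks_of(n,"cell")[:1]: print("cellbox",r["box"],r["conf"])
    if n=="top":
        x0,y0,x1,y1=150,140,280,280
    else: x0,y0,x1,y1=200,210,340,315
    cv2.imwrite(f"pics/{n}_nest.png",cv2.resize(im[y0:y1,x0:x1],None,fx=5,fy=5,interpolation=cv2.INTER_CUBIC)[:600])
    # plate threshold
    g=cv2.cvtColor(im,cv2.COLOR_BGR2GRAY).copy(); b=((g>70)).astype(np.uint8); b[:y0]=0;b[y1:]=0;b[:,:x0]=0;b[:,x1:]=0
    cs,_=cv2.findContours(b,cv2.RETR_EXTERNAL,cv2.CHAIN_APPROX_NONE); k=max(cs,key=cv2.contourArea)
    ap=cv2.approxPolyDP(cv2.convexHull(k),4,True)[:,0]; print(ap.tolist())
    for a in ap: print(a,np.round(ray(c,a+0.,0.012),4))
E
```

```text
top nest 0.93 [158.8 147.5 264.  270.1]
(361.5, 290.7) [ 0.4345 -0.0882  0.    ]
(461.5, 240.2) [ 0.5253 -0.2702  0.    ]
(381.5, 182.6) [ 0.6317 -0.1272  0.    ]
(307, 117.3) [0.7598 0.0137 0.    ]
cellbox [347.9, 271.5, 374.2, 302.3] 0.77
[[244, 149], [262, 253], [179, 269], [167, 214], [165, 164]]
[244 149] [0.692  0.1298 0.012 ]
[262 253] [0.4992 0.0893 0.012 ]
[179 269] [0.47   0.2355 0.012 ]
[167 214] [0.5684 0.2645 0.012 ]
[165 164] [0.6623 0.2755 0.012 ]
side nest 0.69 [212.7 219.  337.5 309.3]
(402, 216) [ 0.4464 -0.088  -0.    ]
(414.9, 161) [ 0.5191 -0.2708  0.    ]
(343, 175.7) [ 0.6292 -0.1158 -0.    ]
(265.2, 181.7) [0.7642 0.0157 0.    ]
cellbox [394.3, 196.1, 417.7, 223.9] 0.7
[[251, 220], [334, 251], [299, 310], [211, 271]]
[251 220] [0.6942 0.1332 0.012 ]
[334 251] [0.5002 0.091  0.012 ]
[299 310] [0.468  0.2392 0.012 ]
[211 271] [0.6605 0.2787 0.012 ]
```

```bash
python3 -c "
import cv2
a=cv2.imread('pics/top0.png')[255:325,325:400];cv2.imwrite('pics/cell0.png',cv2.resize(a,None,fx=7,fy=7,interpolation=2))"
```

```text
(no output)
```

View pics/top_nest.png

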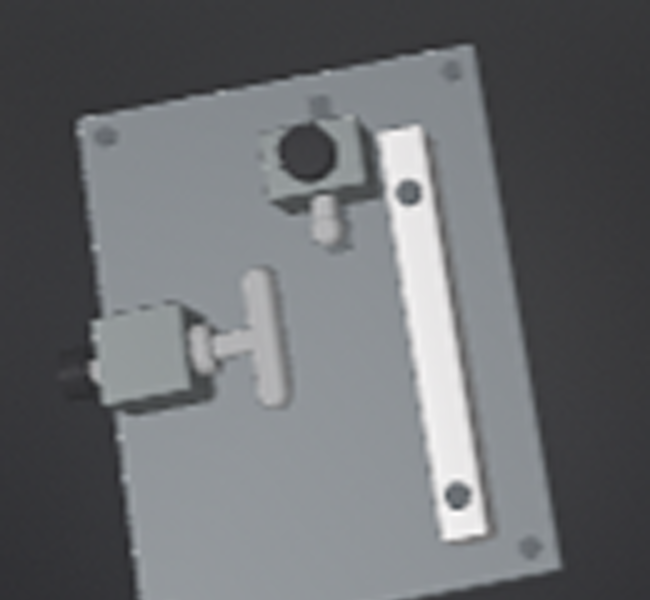

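View pics/cell0.png

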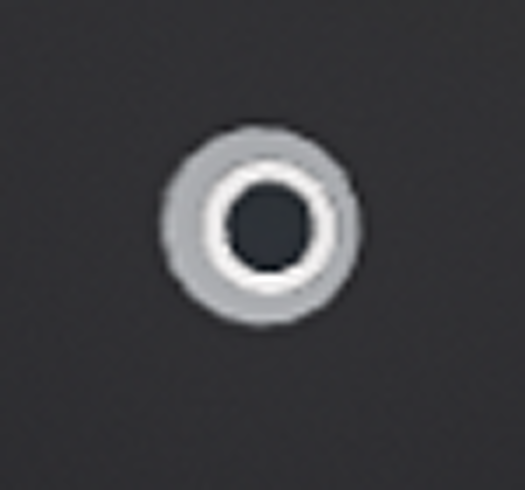

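```bash
python3 - <<'E'
from rig import vision
from h import *
c=vision.get_calibration("top")
off=-0.4
for nm,p,z in[("barrel",(262/7+325+off,226/7+255+off),.030),("neck",(268/7+325+off,227/7+255+off),.052)]: print(nm,np.round(ray(c,p,z),4))
th=.207;R=np.array([[np.cos(th),-np.sin(th)],[np.sin(th),np.cos(th)]]);o=np.array([.5839,.1693])
for nm,p,z in[("ball",(327,230),.028),("nose lo",(272,400),.034),("nose hi",(258,275),.034),("fence ul",(378,133),.036),("fence ur",(422,126),.036),("fence ll",(441,541),.036),("fence lr",(489,533),.036),("c1",(472,45),.012),("c2",(78,119),.012),("c3",(561,568),.012)]:
    w=ray(c,(p[0]/5+150+off,p[1]/5+140+off),z);print(nm,np.round(w,4),"nest",np.round(R.T@(w[:2]-o),4))
E
```

```text
barrel [ 0.4415 -0.087   0.03  ]
neck [ 0.4415 -0.0867  0.052 ]
ball [0.6181 0.1757 0.028 ] nest [ 0.0348 -0.0008]
nose lo [0.5555 0.19   0.034 ] nest [-0.0236  0.0261]
nose hi [0.6003 0.1977 0.034 ] nest [0.0219 0.0245]
fence ul [0.6521 0.1572 0.036 ] nest [ 0.0643 -0.0259]
fence ur [0.6548 0.1415 0.036 ] nest [ 0.0637 -0.0418]
fence ll [0.5063 0.1278 0.036 ] nest [-0.0845 -0.0247]
fence lr [0.5092 0.1113 0.036 ] nest [-0.0851 -0.0414]
c1 [0.6928 0.1298 0.012 ] nest [ 0.0984 -0.061 ]
c2 [0.6635 0.2752 0.012 ] nest [0.0996 0.0873]
c3 [0.4988 0.0896 0.012 ] nest [-0.0997 -0.0605]
```

```bash
python3 -m jog '{"delta_pos":[[0.028,-0.029,0],[0.028,-0.029,0],[0.028,-0.029,0],[0.028,-0.029,0],[0.028,-0.029,0]],"turn":[[0,0,0.0165],[0,0,0.0165],[0,0,0.0165],[0,0,0.0165],[0,0,0.0165]],"jaw":[0.085,0.085,0.085,0.085,0.085]}' 20
cat >> h.py <<'E'
from scipy.spatial.transform import Rotation as Ro
def st():
    from rig import ctrl
    s=ctrl.read_state();R=Ro.from_rotvec(s["tool_rot"]).as_matrix()
    return s,np.array(s["ee_pos"]),R
def go(target,yaw=0.204):
    s,p,R=st()
    d=R.T@(np.array(target)-p)
    w=np.column_stack([[np.cos(yaw),np.sin(yaw),0],[np.sin(yaw),-np.cos(yaw),0],[0,0,-1]])
    t=Ro.from_matrix(R.T@w).as_rotvec()
    print("t",round(s["time_s"],2),"p",np.round(p,4),"need tool d",np.round(d,4),"turn",np.round(t,4),"F",np.round(s["force"],2),"gap",round(s["finger_gap"],4))
E
python3 -c "
from h import *
go([.4415,-.087,.16])"
```

```text
time_s: 1.62
ee_pos: [0.2727, -0.4243, 0.2295]
tool_rot: [3.126, 0.295, -0.004]
force: [1.3, -0.3, 0.1]
finger_gap: 0.0851
t 1.62 p [ 0.2727 -0.4243  0.2295] need tool d [ 0.2291 -0.2999  0.0684] turn [ 0.0012  0.003  -0.0159] F [ 1.27 -0.34  0.11] gap 0.0851
```

```bash
python3 -m jog '{"delta_pos":[[0.023,-0.030,0.005],[0.023,-0.030,0.005],[0.023,-0.030,0.005],[0.023,-0.030,0.005],[0.023,-0.030,0.005]],"turn":[[0,0.003,-0.016],[0,0,0],[0,0,0],[0,0,0],[0,0,0]],"jaw":[0.085,0.085,0.085,0.085,0.085]}' >/dev/null
python3 -m jog '{"delta_pos":[[0.023,-0.030,0.005],[0.023,-0.030,0.005],[0.023,-0.030,0.005],[0.022,-0.029,0.005],[0.015,-0.02,0.005]],"turn":[[0,0,0],[0,0,0],[0,0,0],[0,0,0],[0,0,0]],"jaw":[0.085,0.085,0.085,0.085,0.085]}' >/dev/null
python3 -c "
from h import *
go([.4415,-.087,.16])"
```

```text
t 2.45 p [ 0.4379 -0.0781  0.1803] need tool d [0.0015 0.0093 0.0204] turn [ 0.0089 -0.0066  0.0014] F [ 0.16 -0.17 -1.19] gap 0.0851
```

```bash
python3 -m jog '{"delta_pos":[[0.001,0.008,0.02],[0,0,0]],"turn":[[0.009,-0.006,0],[0,0,0]],"jaw":[0.085,0.085]}' >/dev/null
python3 - <<'E'
from h import *
from rig import vision,models
go([.4415,-.087,.16])
c=vision.get_calibration("wrist");im=vision.grab_frame("wrist");cv2.imwrite("pics/w1.png",im[:,:,::-1])
print(np.round(c["pose"],3).tolist())
for r in models.pinpoint("wrist","cell"): print(r,ray(c,r["point"],0))
print(proj(c,[.4415,-.087,.052]),proj(c,[.4415,-.087,.03]))
for r in models.masks_of("wrist","cell"): print(r["box"],r["conf"])
E
```

```text
t 2.62 p [ 0.443  -0.0801  0.16  ] need tool d [-0.0029  0.0064 -0.    ] turn [-0.001  -0.0026  0.0096] F [-1.85 -0.91 -0.75] gap 0.0854
[[0.212, -0.929, -0.303, 0.521], [-0.977, -0.202, -0.064, -0.061], [-0.001, 0.31, -0.951, 0.303], [0.0, 0.0, 0.0, 1.0]]
{'point': [328.2, 189.1], 'conf': 0.72} [ 0.44214351 -0.08393293  0.        ]
[332.97691136 208.49415972] [332.21215613 200.10050671]
[304.4, 164.7, 360.5, 228.9] 0.55
[0.6, 0.6, 134.0, 83.0] 0.47
```

View pics/w1.png

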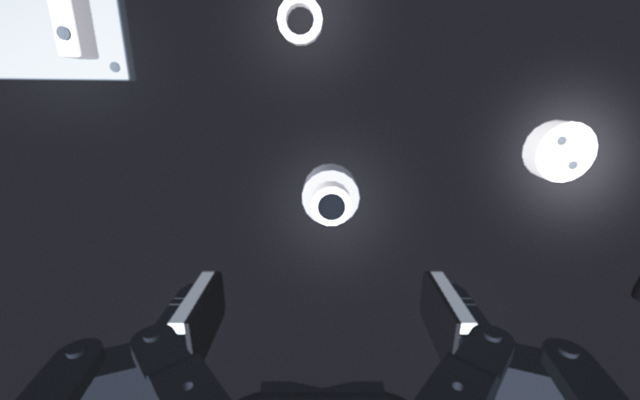

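```bash
python3 -m jog '{"delta_pos":[[-0.002,0.005,0.03],[0,0,0.03],[0,0,0.03],[0,0,0.01],[0,0,0]],"turn":[[0,-0.002,0.009],[0,0,0],[0,0,0],[0,0,0],[0,0,0]],"jaw":[0.085,0.085,0.085,0.085,0.085]}' >/dev/null
python3 -c "
from h import *
go([.442,-.086,.030])"
```

```text
t 3.18 p [ 0.4455 -0.0908  0.0659] need tool d [-0.003  -0.0057  0.0358] turn [ 0.0082 -0.0124 -0.0087] F [-0.1   0.11  0.54] gap 0.0848
```

```bash
python3 -m jog '{"delta_pos":[[-0.003,-0.005,0.015],[0,0,0.015],[0,0,0.004],[0,0,0]],"turn":[[0.008,-0.012,-0.008],[0,0,0],[0,0,0],[0,0,0]],"jaw":[0.085,0.085,0.085,0.085]}' >/dev/null
python3 -c "
from h import *
go([.442,-.086,.030])"
```

```text
t 3.52 p [ 0.4442 -0.0888  0.0367] need tool d [-0.0016 -0.0032  0.0067] turn [ 0.0038 -0.0043 -0.0037] F [ 0.13 -0.2   0.14] gap 0.0852
```

```bash
python3 -m jog '{"delta_pos":[[-0.0016,-0.003,0.0065],[0,0,0],[0,0,0]],"turn":[[0.004,-0.004,-0.004],[0,0,0],[0,0,0]],"jaw":[0.085,0.085,0.085]}' >/dev/null
python3 -c "
from h import *
go([.442,-.086,.030])"
python3 - <<'E'
from h import *
from rig import vision
im=vision.grab_frame("side");cv2.imwrite("pics/s2.png",cv2.resize(im[120:280,320:520,::-1],None,fx=3.5,fy=3.5))
E
```

```text
t 3.77 p [ 0.4436 -0.0869  0.0331] need tool d [-0.0014 -0.0012  0.0031] turn [ 0.0018 -0.0035 -0.0003] F [-0.79 -0.14  0.58] gap 0.0848
```

View pics/s2.png

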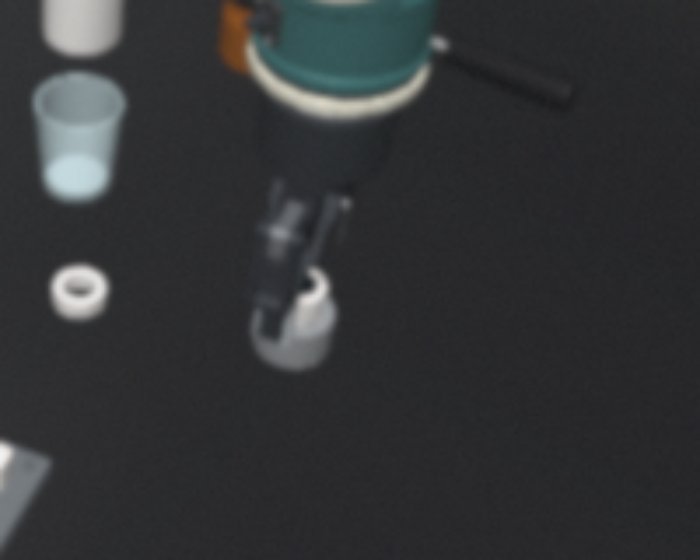

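```bash
python3 -m jog '{"delta_pos":[[-0.0015,0,0.003],[0,0,0],[0,0,0],[0,0,0],[0,0,0]],"turn":[[0,-0.003,0],[0,0,0],[0,0,0],[0,0,0],[0,0,0]],"jaw":[0.02,0.02,0.02,0.02,0.02]}' 30 >/dev/null
python3 -m jog '{"delta_pos":[[0,0,0],[0,0,0],[0,0,0]],"turn":[[0,0,0],[0,0,0],[0,0,0]],"jaw":[0.02,0.02,0.02]}' 
python3 -c "
from h import *
go([.442,-.086,.030])"
```

```text
time_s: 4.48
ee_pos: [0.4425, -0.0875, 0.031]
tool_rot: [3.123, 0.319, 0.002]
force: [0.8, 0.1, 0.4]
finger_gap: 0.031
t 4.48 p [ 0.4425 -0.0875  0.031 ] need tool d [-0.0001 -0.0015  0.001 ] turn [ 0.0026 -0.0013 -0.0004] F [0.8  0.12 0.41] gap 0.031
```

```bash
python3 -m jog '{"delta_pos":[[0,0,-0.02],[0,0,-0.03],[0,0,-0.03],[0.018,-0.032,0],[0.018,-0.032,0]],"turn":[[0.002,0,0],[0,0,0],[0,0,0],[0,0,0],[0,0,0]],"jaw":[0.02,0.02,0.02,0.02,0.02]}' >/dev/null
python3 -m jog '{"delta_pos":[[0.018,-0.032,0],[0.018,-0.032,0],[0.018,-0.032,0],[0.018,-0.032,0],[0.012,-0.02,0]],"turn":[[0,0,0],[0,0,0],[0,0,0],[0,0,0],[0,0,0]],"jaw":[0.02,0.02,0.02,0.02,0.02]}' 
python3 - <<'E'
from h import *
from rig import vision
go([.5227,.1588,.10])
s,p,R=st()
c=vision.get_calibration("wrist");im=vision.grab_frame("wrist");cv2.imwrite("pics/w3.png",im[:,:,::-1])
import pickle;pickle.dump((c,p,R),open("w3.pkl","wb"))
im=vision.grab_frame("side");cv2.imwrite("pics/s3.png",cv2.resize(im[120:320,190:440,::-1],None,fx=3,fy=3))
E
```

```text
time_s: 5.32
ee_pos: [0.5184, 0.147, 0.114]
tool_rot: [3.127, 0.296, -0.002]
force: [0.2, 0.5, -1.9]
finger_gap: 0.0308
t 5.32 p [0.5184 0.147  0.114 ] need tool d [ 0.0064 -0.0108  0.014 ] turn [ 0.0005  0.0015 -0.0154] F [ 0.25  0.46 -1.94] gap 0.0308
```

View pics/w3.png

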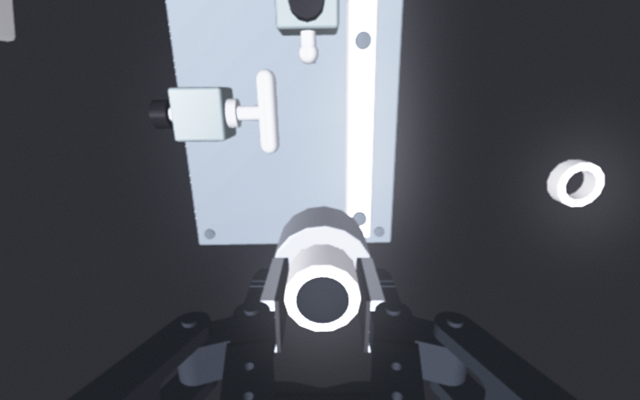

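View pics/s3.png

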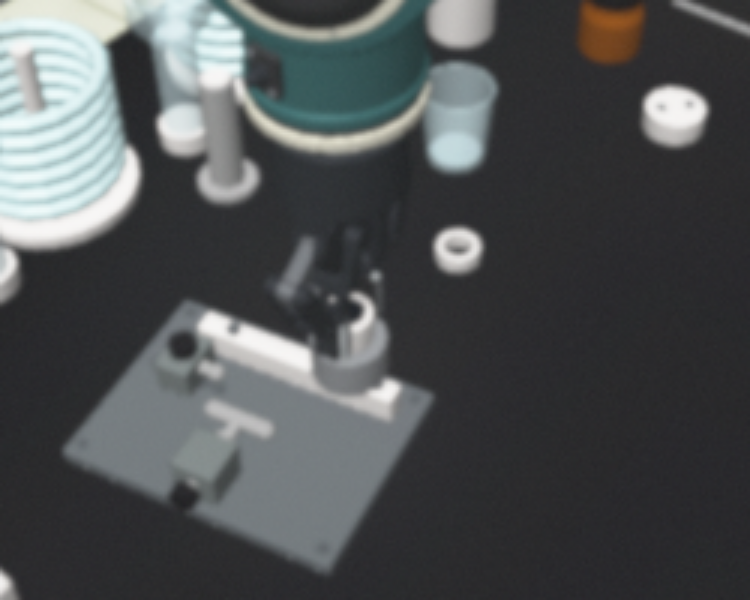

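```bash
python3 - <<'E'
from h import *
im=cv2.imread("pics/w3.png");cv2.imwrite("pics/w3z.png",cv2.resize(im[0:150,240:440],None,fx=4,fy=4,interpolation=2))
E
```

```text
(no output)
```

View pics/w3z.png

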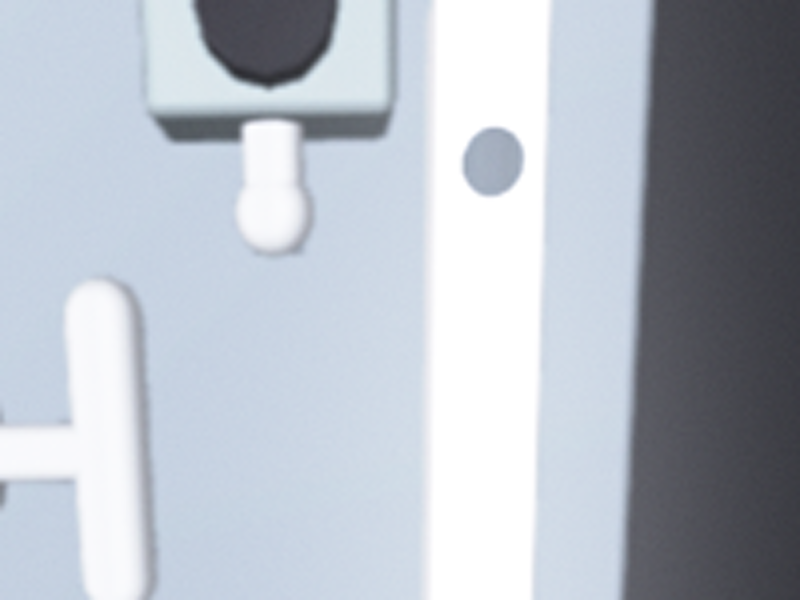

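```bash
cat >> h.py <<'E'
th=.204;RN=np.array([[np.cos(th),-np.sin(th)],[np.sin(th),np.cos(th)]]);ON=np.array([.584,.1685])
def nest(w): return RN.T@(np.asarray(w)[:2]-ON)
def world(n): return ON+RN@np.array(n)
E
python3 - <<'E'
from h import *
import pickle;c,p,R=pickle.load(open("w3.pkl","rb"))
print("tcp nest",nest(p))
f=lambda u,v:(240+u/4-.4,v/4-.4)
for nm,q,z in[("fence in a",f(434,10),.036),("fence in b",f(430,590),.036),("fence out a",f(549,10),.036),("out b",f(533,590),.036),("ball",f(275,215),.028),("nose hi end",f(102,279),.030),("nose lo",f(118,605),.030),("corner -100,-60",(391,242),.012),("corner -100,90",(199,245),.012),("neck top",(322.5,299.5),.114+.021)]:
    w=ray(c,q,z);print(nm,np.round(w,4),np.round(nest(w),4))
E
```

```text
tcp nest [-0.06858668 -0.00777694]
fence in a [0.6479 0.1587 0.036 ] [ 0.0606 -0.0226]
fence in b [0.5682 0.1421 0.036 ] [-0.0208 -0.0226]
fence out a [0.651  0.1428 0.036 ] [ 0.0604 -0.0388]
out b [0.5713 0.126  0.036 ] [-0.021  -0.0391]
ball [0.6184 0.1764 0.028 ] [0.0353 0.0008]
nose hi end [0.6044 0.2007 0.03  ] [0.0265 0.0275]
nose lo [0.5554 0.1913 0.03  ] [-0.0234  0.0282]
corner -100,-60 [0.4999 0.091  0.012 ] [-0.0981 -0.0589]
corner -100,90 [0.4694 0.2367 0.012 ] [-0.0984  0.09  ]
neck top [0.5191 0.1488 0.135 ] [-0.0676 -0.0062]
```

```bash
python3 -m jog '{"delta_pos":[[0.006,-0.011,0.01],[0.0,-0.002,0.01],[0,0,0]],"turn":[[0,0.001,-0.015],[0,0,0],[0,0,0]],"jaw":[0.02,0.02,0.02]}' >/dev/null
python3 -c "
from h import *
go([.5227,.1588,.045])"
```

```text
t 5.67 p [0.5214 0.1625 0.0924] need tool d [0.0006 0.0039 0.0474] turn [-0.0003  0.0015  0.0044] F [ 0.04 -0.71 -2.17] gap 0.0308
```

```bash
python3 -m jog '{"delta_pos":[[0.0005,0.003,0.015],[0.0,0.0,0.015],[0,0,0.005],[0,0,0]],"turn":[[0,0.001,0.004],[0,0,0],[0,0,0],[0,0,0]],"jaw":[0.02,0.02,0.02,0.02]}' >/dev/null
python3 -c "
from h import *
go([.5227,.1588,.044])"
```

```text
t 6.0 p [0.5219 0.1568 0.0563] need tool d [ 0.0012 -0.0018  0.0123] turn [ 0.0008  0.0021 -0.0023] F [-0.24 -0.04 -2.45] gap 0.0309
```

```bash
python3 -m jog '{"delta_pos":[[0.001,-0.003,0.002],[0,0,0.004],[0,0,0.002],[0,0,0]],"turn":[[0,0.002,-0.002],[0,0,0],[0,0,0],[0,0,0]],"jaw":[0.02,0.02,0.02,0.02]}' >/dev/null
python3 -c "
from h import *
go([.5227,.1588,.044])"
```

```text
t 6.33 p [0.5229 0.1593 0.0495] need tool d [-0.0003  0.0004  0.0055] turn [ 0.0012 -0.0015 -0.0018] F [ 0.06  0.25 -1.79] gap 0.0308
```

```bash
for i in 1; do :; done; python3 -m jog '{"delta_pos":[[0,0,0.003],[0,0,0.002],[0,0,0]],"turn":[[0.001,-0.001,-0.001],[0,0,0],[0,0,0]],"jaw":[0.02,0.02,0.02]}' >/dev/null
python3 -c "
from h import *
go([.5227,.1588,.044])"
```

```text
t 6.58 p [0.5234 0.1594 0.0449] need tool d [-0.0008  0.0004  0.0009] turn [ 0.0001 -0.0016 -0.0007] F [ 0.38 -0.08 -2.79] gap 0.0313
```

Feeling for the plate.

```bash
python3 -m jog '{"delta_pos":[[0,0,0.0015],[0,0,0]],"turn":[[0,-0.001,0],[0,0,0]],"jaw":[0.02,0.02]}'; python3 -m jog '{"delta_pos":[[0,0,0.001],[0,0,0]],"turn":[[0,-0.001,0],[0,0,0]],"jaw":[0.02,0.02]}'
```

```text
time_s: 6.75
ee_pos: [0.5235, 0.1594, 0.0433]
tool_rot: [3.125, 0.319, 0.001]
force: [0.2, 0.4, -2.0]
finger_gap: 0.031
time_s: 6.92
ee_pos: [0.5239, 0.1597, 0.0432]
tool_rot: [3.125, 0.319, 0.001]
force: [-0.5, -0.8, -2.6]
finger_gap: 0.031
```

```bash
python3 -m jog '{"delta_pos":[[0,0,0.0015],[0,0,0]],"turn":[[0,0,0],[0,0,0]],"jaw":[0.02,0.02]}'; python3 -m jog '{"delta_pos":[[0,0,0.001],[0,0,0]],"turn":[[0,0,0],[0,0,0]],"jaw":[0.02,0.02]}'
```

```text
time_s: 7.08
ee_pos: [0.5245, 0.1602, 0.043]
tool_rot: [3.125, 0.319, 0.003]
force: [-0.9, 0.3, -2.2]
finger_gap: 0.0311
time_s: 7.25
ee_pos: [0.5249, 0.1605, 0.0428]
tool_rot: [3.125, 0.32, 0.005]
force: [-0.2, 0.2, -1.8]
finger_gap: 0.0309
```

```bash
python3 -m jog '{"delta_pos":[[-0.001,0,0.002],[0,0,0.001]],"turn":[[0,0,0],[0,0,0]],"jaw":[0.02,0.02]}'; python3 -c "
from h import *
go([.5227,.1588,.043])"
```

```text
time_s: 7.42
ee_pos: [0.5256, 0.1608, 0.042]
tool_rot: [3.125, 0.32, 0.011]
force: [-6.4, -3.2, 19.4]
finger_gap: 0.0308
t 7.42 p [0.5256 0.1608 0.042 ] need tool d [-0.0032  0.0014 -0.0011] turn [ 0.0009 -0.0069 -0.0001] F [-6.36 -3.19 19.37] gap 0.0308
```

```bash
python3 -m jog '{"delta_pos":[[-0.0005,0,-0.001]],"turn":[[0,-0.004,0]],"jaw":[0.02]}'; python3 -m jog '{"delta_pos":[[0,0,0],[0,0,0],[0,0,0],[0,0,0],[0,0,0]],"turn":[[0,0,0],[0,0,0],[0,0,0],[0,0,0],[0,0,0]],"jaw":[0.06,0.06,0.06,0.06,0.06]}'
```

```text
time_s: 7.5
ee_pos: [0.5252, 0.1607, 0.0431]
tool_rot: [3.125, 0.32, 0.005]
force: [0.7, -0.4, -2.6]
finger_gap: 0.0307
time_s: 7.92
ee_pos: [0.5253, 0.1608, 0.0427]
tool_rot: [3.125, 0.32, 0.006]
force: [-0.4, -1.2, 0.2]
finger_gap: 0.06
```

```bash
python3 -m jog '{"delta_pos":[[0,0,-0.01],[0,0,-0.03],[0,0,-0.03],[0,0,-0.02],[-0.03,0,0]],"turn":[[0,-0.003,0],[0,0,0],[0,0,0],[0,0,0],[0,0,0]],"jaw":[0.06,0.06,0.06,0.0,0.0]}'>/dev/null;  python3 -m jog '{"delta_pos":[[-0.03,0,0],[-0.01,0,0],[0,0,0],[0,0,0]],"turn":[[0,0,0],[0,0,0],[0,0,0],[0,0,0]],"jaw":[0,0,0,0]}'
python3 - <<'E'
from h import *
from rig import vision,models
c=vision.get_calibration("wrist");s,p,R=st();im=vision.grab_frame("wrist");cv2.imwrite("pics/w4.png",im[:,:,::-1])
import pickle;pickle.dump((c,p,R),open("w4.pkl","wb"))
print("tcp nest",nest(p))
for r in models.pinpoint("wrist","cell"):w=ray(c,r["point"],.012);print(r["point"],r["conf"],w,nest(w))
im=vision.grab_frame("top");cv2.imwrite("pics/t4.png",im[:,:,::-1]);cv2.imwrite("pics/t4z.png",cv2.resize(im[140:280,150:280,::-1],None,fx=4,fy=4,interpolation=2))
E
```

```text
time_s: 8.67
ee_pos: [0.4546, 0.1468, 0.1417]
tool_rot: [3.125, 0.321, 0.002]
force: [0.2, -0.1, 0.3]
finger_gap: -0.0001
tcp nest [-0.13107778  0.00500387]
[323.5, 107.6] 0.77 [0.5235567  0.16190955 0.012     ] [-0.0605251  0.0057913]
```

View pics/w4.png

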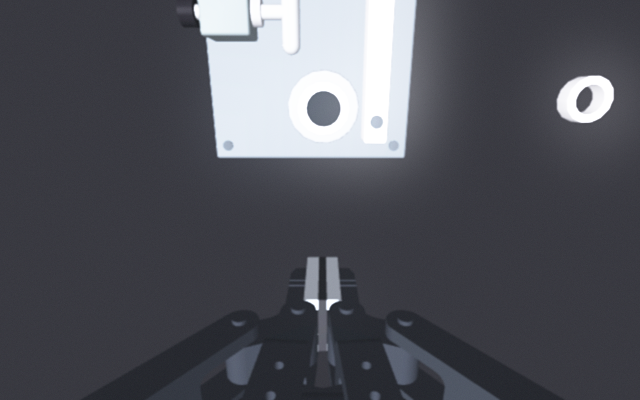

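View pics/t4z.png

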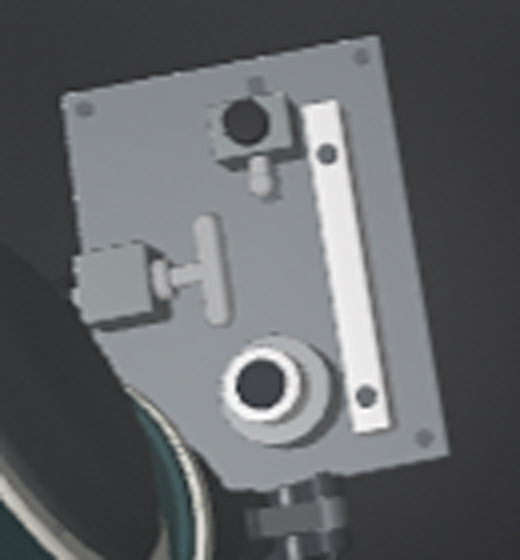

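```bash
python3 -m jog '{"delta_pos":[[0.011,0.002,0.03],[0,0,0.03],[0,0,0.03],[0,0,0.018],[0,0,0]],"turn":[[0,0,0],[0,0,0],[0,0,0],[0,0,0],[0,0,0]],"jaw":[0,0,0,0,0]}'>/dev/null
python3 -c "
from h import *
go([*world([-.118,.003]),.024]);print(nest(st()[1]))"
```

```text
t 9.23 p [0.4721 0.1489 0.0291] need tool d [-0.0045  0.0005  0.005 ] turn [-0.0014 -0.0049 -0.0007] F [-0.17 -1.14 -0.68] gap -0.0002
[-0.11351679  0.00349587]
```

```bash
python3 -m jog '{"delta_pos":[[0.004,0,0.006],[0.0,0,0],[0,0,0]],"turn":[[-0.001,-0.005,0],[0,0,0],[0,0,0]],"jaw":[0,0,0]}'>/dev/null
cat >> h.py <<'E'
def rep(z=.024,y=.003):
    s,p,R=st();n=nest(p);f=np.array(s["force"]);g=RN.T@f[:2]
    go([*world([n[0],y]),z]);print("nest",np.round(n,4),"Fnest",np.round(g,2))
E
python3 -c "
from h import *
rep()"
python3 -m jog '{"delta_pos":[[0.003,0,0],[0.003,0,0]],"turn":[[0,0,0],[0,0,0]],"jaw":[0,0]}'>/dev/null
python3 -c "
from h import *
rep()"
python3 -m jog '{"delta_pos":[[0.003,0,0],[0.003,0,0]],"turn":[[0,0,0],[0,0,0]],"jaw":[0,0]}'>/dev/null
python3 -c "
from h import *
rep()"
```

```text
t 9.48 p [0.4775 0.1505 0.023 ] need tool d [-0.     0.001 -0.001] turn [-0.0008  0.002  -0.0005] F [-0.24  0.42  0.13] gap -0.0004
nest [-0.108  0.004] Fnest [-0.15  0.46]
t 9.65 p [0.4846 0.152  0.0247] need tool d [0.     0.001  0.0007] turn [-0.0008 -0.0002 -0.0007] F [ 0.13 -0.07  0.66] gap 0.0002
nest [-0.1007  0.004 ] Fnest [ 0.11 -0.09]
t 9.82 p [0.492  0.1535 0.0261] need tool d [-0.      0.0009  0.0021] turn [-0.0008 -0.0026 -0.0009] F [-0.81 -1.19 -0.13] gap -0.0002
nest [-0.0931  0.0039] Fnest [-1.04 -1.  ]
```

```bash
python3 -m jog '{"delta_pos":[[0.003,0.0007,0.002],[0.003,0,0.001]],"turn":[[0,-0.002,0],[0,0,0]],"jaw":[0,0]}'>/dev/null
python3 -c "
from h import *
rep()"
python3 -m jog '{"delta_pos":[[0.003,0,0.001],[0.003,0,0.001]],"turn":[[0,0,0],[0,0,0]],"jaw":[0,0]}'>/dev/null
python3 -c "
from h import *
rep()"
python3 -m jog '{"delta_pos":[[0.003,0,0.001],[0.003,0,0.001]],"turn":[[0,0,0],[0,0,0]],"jaw":[0,0]}'>/dev/null
python3 - <<'E'
from h import *
from rig import vision
rep()
im=vision.grab_frame("top");cv2.imwrite("pics/t5z.png",cv2.resize(im[140:280,150:280,::-1],None,fx=4,fy=4,interpolation=2))
im=vision.grab_frame("side");cv2.imwrite("pics/s5z.png",cv2.resize(im[200:330,200:360,::-1],None,fx=4,fy=4,interpolation=2))
E
```

```text
t 9.98 p [0.4992 0.1541 0.0238] need tool d [ 0.      0.     -0.0002] turn [-0.0006 -0.0017 -0.0011] F [-0.96  0.58  0.81] gap -0.0
nest [-0.086  0.003] Fnest [-0.82  0.76]
t 10.15 p [0.5057 0.1553 0.0217] need tool d [ 0.     -0.0001 -0.0023] turn [-0.0005 -0.0016 -0.0013] F [-0.34  0.67  0.08] gap 0.0003
nest [-0.0793  0.0029] Fnest [-0.2   0.72]
t 10.32 p [0.5121 0.1565 0.0193] need tool d [ 0.     -0.0002 -0.0047] turn [-0.0004 -0.001  -0.0014] F [-2.8  -1.41  2.74] gap -0.0
nest [-0.0729  0.0028] Fnest [-3.03 -0.81]
```

View pics/t5z.png

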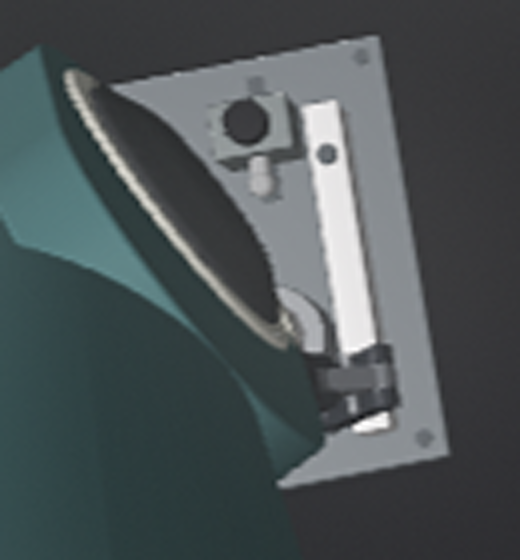

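View pics/s5z.png

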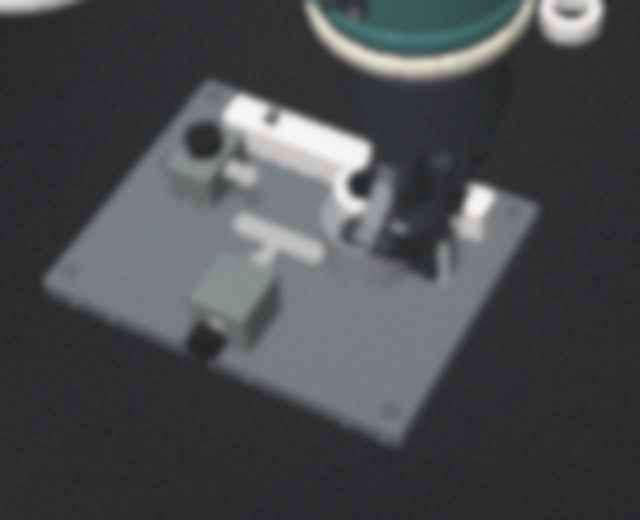

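```bash
python3 -m jog '{"delta_pos":[[0.001,0,-0.004],[0.002,0,0.0]],"turn":[[0,0,0],[0,0,0]],"jaw":[0,0]}'>/dev/null
python3 -c "
from h import *
rep()"
python3 -m jog '{"delta_pos":[[0.002,0,0.0003],[0.002,0,0.0003]],"turn":[[0,0,0],[0,0,0]],"jaw":[0,0]}'>/dev/null
python3 -c "
from h import *
rep()"
python3 -m jog '{"delta_pos":[[0.002,0,0.0003],[0.002,0,0.0003]],"turn":[[0,0,0],[0,0,0]],"jaw":[0,0]}'>/dev/null
python3 -c "
from h import *
rep()"
```

```text
t 10.58 p [0.5149 0.1572 0.0233] need tool d [ 0.     -0.0001 -0.0007] turn [-0.0006 -0.0006 -0.0012] F [0.74 0.1  0.93] gap 0.0002
nest [-0.0699  0.0029] Fnest [ 0.75 -0.05]
t 10.75 p [0.519  0.1579 0.023 ] need tool d [ 0.     -0.0002 -0.001 ] turn [-0.0003 -0.0004 -0.0012] F [-1.38 -1.2   1.46] gap 0.0
nest [-0.0658  0.0028] Fnest [-1.59 -0.9 ]
t 10.92 p [0.5231 0.1587 0.0225] need tool d [-0.     -0.0003 -0.0015] turn [-0.0001 -0.     -0.0013] F [-2.99 -1.11  1.44] gap 0.0
nest [-0.0617  0.0027] Fnest [-3.16 -0.48]
```

```bash
python3 -m jog '{"delta_pos":[[0.002,0,-0.0005],[0.002,0,0.0]],"turn":[[0,0,0],[0,0,0]],"jaw":[0,0]}'>/dev/null
python3 -c "
from h import *
rep()"
python3 -m jog '{"delta_pos":[[0.002,0,0],[0.002,0,0]],"turn":[[0,0,0],[0,0,0]],"jaw":[0,0]}'>/dev/null
python3 -c "
from h import *
rep()"
python3 -m jog '{"delta_pos":[[0.002,0,0],[0.002,0,0]],"turn":[[0,0,0],[0,0,0]],"jaw":[0,0]}'>/dev/null
python3 - <<'E'
from h import *
from rig import vision
rep()
c=vision.get_calibration("wrist")
im=vision.grab_frame("wrist");cv2.imwrite("pics/w6.png",im[:,:,::-1])
im=vision.grab_frame("side");cv2.imwrite("pics/s6z.png",cv2.resize(im[200:330,200:360,::-1],None,fx=4,fy=4,interpolation=2))
E
```

```text
t 11.08 p [0.5271 0.1595 0.0227] need tool d [-0.     -0.0002 -0.0013] turn [-0.0001  0.0006 -0.0012] F [-2.4  -0.38 -0.42] gap 0.0003
nest [-0.0575  0.0028] Fnest [-2.43  0.12]
t 11.25 p [0.5314 0.1605 0.0226] need tool d [-0.     -0.0002 -0.0014] turn [-0.0002  0.0008 -0.0011] F [-1.24 -0.19 -0.91] gap -0.0002
nest [-0.0532  0.0028] Fnest [-1.25  0.06]
t 11.42 p [0.5357 0.1614 0.0225] need tool d [-0.     -0.0002 -0.0015] turn [-0.0003  0.0008 -0.0011] F [-1.98 -0.68  0.63] gap -0.0001
nest [-0.0487  0.0028] Fnest [-2.08 -0.27]
```

View pics/w6.png

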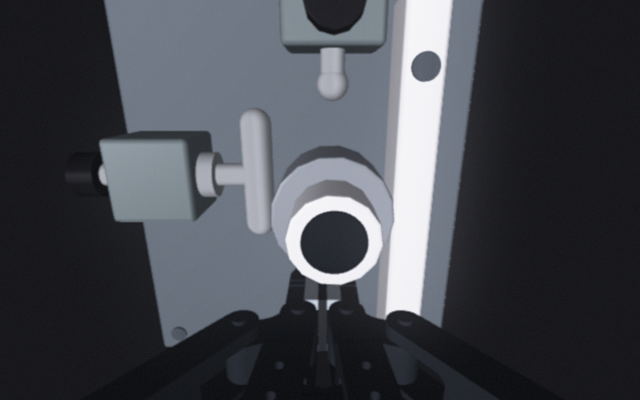

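View pics/s6z.png

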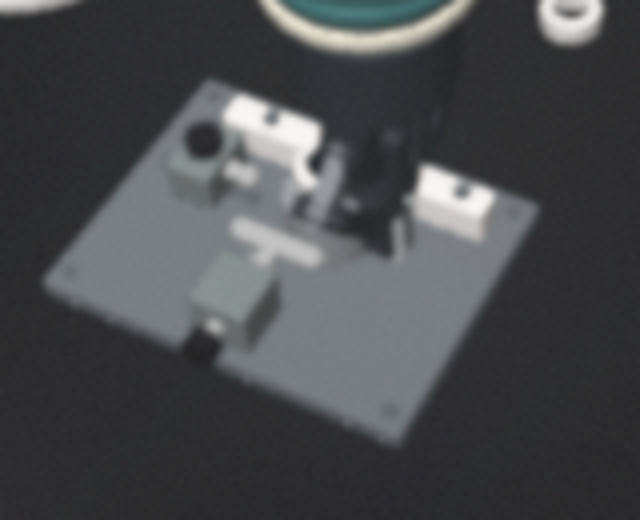

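```bash
python3 -m jog '{"delta_pos":[[0.002,0,-0.0005],[0.002,0,0.0]],"turn":[[0,0,0],[0,0,0]],"jaw":[0,0]}'>/dev/null
python3 -c "
from h import *
rep()"
python3 -m jog '{"delta_pos":[[0.002,0,0],[0.002,0,0]],"turn":[[0,0,0],[0,0,0]],"jaw":[0,0]}'>/dev/null
python3 -c "
from h import *
rep()"
python3 -m jog '{"delta_pos":[[0.001,0,0]],"turn":[[0,0,0]],"jaw":[0]}'>/dev/null
python3 -c "
from h import *
rep()"
python3 -m jog '{"delta_pos":[[0.001,0,0]],"turn":[[0,0,0]],"jaw":[0]}'>/dev/null
python3 - <<'E'
from h import *
from rig import vision
rep()
im=vision.grab_frame("wrist");cv2.imwrite("pics/w7.png",cv2.resize(im[0:300,170:490,::-1],None,fx=2,fy=2))
E
```

```text
t 11.68 p [0.5399 0.1624 0.0231] need tool d [-0.     -0.0001 -0.0009] turn [-0.0004  0.0005 -0.001 ] F [-2.62 -0.51 -0.37] gap -0.0003
nest [-0.0444  0.0029] Fnest [-2.67  0.03]
t 11.85 p [0.5441 0.1632 0.0231] need tool d [-0.     -0.0001 -0.0009] turn [-0.0004  0.0007 -0.0011] F [-0.88 -0.39 -0.36] gap -0.0004
nest [-0.0402  0.0029] Fnest [-0.94 -0.2 ]
t 11.93 p [0.5453 0.1634 0.023 ] need tool d [-0.     -0.0001 -0.001 ] turn [-0.0004  0.0008 -0.001 ] F [-1.74 -0.67 -0.36] gap -0.0
nest [-0.0389  0.0029] Fnest [-1.84 -0.3 ]
t 12.02 p [0.5464 0.1637 0.023 ] need tool d [-0.     -0.0001 -0.001 ] turn [-0.0004  0.0009 -0.0011] F [-1.67 -0.14 -0.72] gap 0.0002
nest [-0.0378  0.0029] Fnest [-1.66  0.2 ]
```

View pics/w7.png

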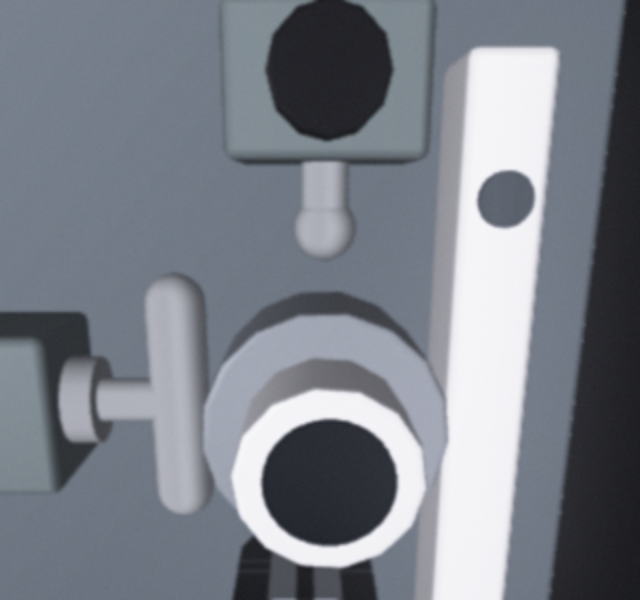

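```bash
python3 -m jog '{"delta_pos":[[0.001,0,0],[0.001,0,0],[0.001,0,0]],"turn":[[0,0,0],[0,0,0],[0,0,0]],"jaw":[0,0,0]}'>/dev/null
python3 -c "
from h import *
rep()"
for i in 1; do python3 -m jog '{"delta_pos":[[0.001,0,0]],"turn":[[0,0,0]],"jaw":[0]}'>/dev/null; python3 -c "
from h import *
rep()"; done
python3 -m jog '{"delta_pos":[[0.001,0,0]],"turn":[[0,0,0]],"jaw":[0]}'>/dev/null
python3 -c "
from h import *
rep()"
```

```text
t 12.32 p [0.5496 0.1643 0.023 ] need tool d [-0.     -0.0001 -0.001 ] turn [-0.0004  0.0008 -0.0011] F [-1.69 -1.68  0.61] gap 0.0001
nest [-0.0345  0.0029] Fnest [-2.  -1.3]
t 12.4 p [0.5506 0.1645 0.023 ] need tool d [-0.     -0.0001 -0.001 ] turn [-0.0004  0.0009 -0.001 ] F [-1.17 -0.7  -0.62] gap -0.0001
nest [-0.0335  0.0029] Fnest [-1.29 -0.45]
t 12.48 p [0.5517 0.1648 0.0229] need tool d [-0.     -0.0001 -0.0011] turn [-0.0004  0.001  -0.001 ] F [-3.14  0.14 -0.84] gap -0.0003
nest [-0.0324  0.0029] Fnest [-3.05  0.77]
```

```bash
python3 -m jog '{"delta_pos":[[0.0005,0,0]],"turn":[[0,0,0]],"jaw":[0]}'>/dev/null
python3 -c "
from h import *
rep()"
python3 -m jog '{"delta_pos":[[0.0004,0,0]],"turn":[[0,0,0]],"jaw":[0]}'>/dev/null
python3 - <<'E'
from h import *
from rig import vision
rep()
im=vision.grab_frame("wrist");cv2.imwrite("pics/w8.png",cv2.resize(im[0:300,170:490,::-1],None,fx=2,fy=2))
E
```

```text
t 12.57 p [0.5523 0.1649 0.023 ] need tool d [-0.     -0.0001 -0.001 ] turn [-0.0004  0.0009 -0.001 ] F [-1.28 -0.1  -1.38] gap -0.0005
nest [-0.0318  0.0029] Fnest [-1.27  0.17]
t 12.65 p [0.5528 0.165  0.0229] need tool d [-0.     -0.0001 -0.0011] turn [-0.0003  0.0009 -0.001 ] F [-2.06 -0.77 -0.63] gap 0.0001
nest [-0.0313  0.0029] Fnest [-2.17 -0.33]
```

View pics/w8.png

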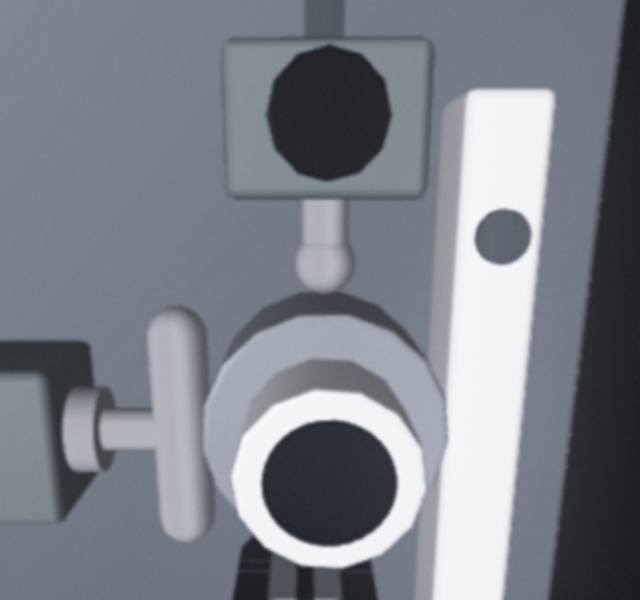

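```bash
python3 -m jog '{"delta_pos":[[0.0005,0,0]],"turn":[[0,0,0]],"jaw":[0]}'>/dev/null
python3 -c "
from h import *
rep()"
python3 -m jog '{"delta_pos":[[0.0004,0,0]],"turn":[[0,0,0]],"jaw":[0]}'>/dev/null
python3 -c "
from h import *
rep()"
python3 -m jog '{"delta_pos":[[0.0004,0,0]],"turn":[[0,0,0]],"jaw":[0]}'>/dev/null
python3 -c "
from h import *
rep()"
```

```text
t 12.78 p [0.5533 0.1651 0.023 ] need tool d [-0.     -0.0001 -0.001 ] turn [-0.0004  0.0009 -0.001 ] F [-1.9  -0.31 -0.44] gap -0.0001
nest [-0.0307  0.0029] Fnest [-1.92  0.08]
t 12.87 p [0.5537 0.1652 0.023 ] need tool d [-0.     -0.0001 -0.001 ] turn [-0.0004  0.0009 -0.001 ] F [-2.02 -0.19 -0.62] gap -0.0004
nest [-0.0303  0.0029] Fnest [-2.02  0.22]
t 12.95 p [0.5541 0.1653 0.023 ] need tool d [-0.     -0.0001 -0.001 ] turn [-0.0004  0.0009 -0.0011] F [-1.78  0.2  -0.67] gap -0.0003
nest [-0.0299  0.0029] Fnest [-1.7   0.56]
```

```bash
python3 -m jog '{"delta_pos":[[0.0004,0,0]],"turn":[[0,0,0]],"jaw":[0]}'>/dev/null
python3 -c "
from h import *
rep()"
python3 -m jog '{"delta_pos":[[0.0004,0,0]],"turn":[[0,0,0]],"jaw":[0]}'>/dev/null
python3 -c "
from h import *
rep()"
python3 -m jog '{"delta_pos":[[0.0003,0,0]],"turn":[[0,0,0]],"jaw":[0]}'>/dev/null
python3 -c "
from h import *
rep()"
```

```text
t 13.03 p [0.5543 0.1653 0.0229] need tool d [-0.     -0.0001 -0.0011] turn [-0.0003  0.0014 -0.001 ] F [-4.15 -0.13 -0.34] gap 0.0003
nest [-0.0297  0.0029] Fnest [-4.09  0.71]
t 13.12 p [0.5544 0.1653 0.0228] need tool d [-0.     -0.0001 -0.0012] turn [-0.0002  0.0022 -0.001 ] F [-5.32 -0.84  1.44] gap 0.0004
nest [-0.0296  0.0029] Fnest [-5.38  0.25]
t 13.2 p [0.5543 0.1653 0.0227] need tool d [-0.     -0.0001 -0.0013] turn [-0.0001  0.0029 -0.0009] F [-5.74 -1.35  3.24] gap 0.0002
nest [-0.0297  0.0029] Fnest [-5.9  -0.16]
```

```bash
python3 -m jog '{"delta_pos":[[-0.001,0,0],[-0.003,0,0],[-0.01,0,0],[-0.015,0,0]],"turn":[[0,0,0],[0,0,0],[0,0,0],[0,0,0]],"jaw":[0,0,0,0]}'
python3 - <<'E'
from h import *
from rig import vision
rep()
im=vision.grab_frame("wrist");cv2.imwrite("pics/w9.png",cv2.resize(im[0:300,170:490,::-1],None,fx=2,fy=2))
E
```

```text
time_s: 13.53
ee_pos: [0.5277, 0.1599, 0.0233]
tool_rot: [-3.124, -0.317, -0.003]
force: [-0.3, -0.6, -0.5]
finger_gap: -0.0
t 13.53 p [0.5277 0.1599 0.0233] need tool d [ 0.      0.     -0.0007] turn [-0.0011 -0.0018 -0.0018] F [-0.34 -0.62 -0.47] gap -0.0
nest [-0.0568  0.003 ] Fnest [-0.46 -0.54]
```

View pics/w9.png

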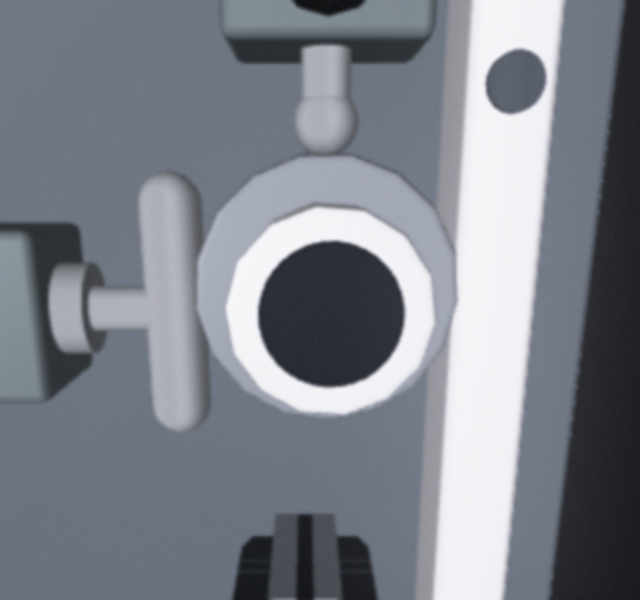

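The cell's rim meets the ball at (325,153), the nose at (200,290) and the fence at (453,300) in this view, and the fingers are clear of it. I'll retreat and check from above.

```bash
python3 -m jog '{"delta_pos":[[-0.03,0,0],[-0.02,0,-0.03],[-0.01,0,-0.04],[0,0.03,-0.025],[0,0.04,0]],"turn":[[0,0,0],[0,0,0],[0,0,0],[0,0,0],[0,0,0]],"jaw":[0,0,0,0,0]}'>/dev/null
python3 -m jog '{"delta_pos":[[0,0.04,0],[0,0.04,0],[0,0,0],[0,0,0]],"turn":[[0,0,0],[0,0,0],[0,0,0],[0,0,0]],"jaw":[0,0,0,0]}'
python3 - <<'E'
from h import *
from rig import vision
a=[]
c=vision.get_calibration("top")
im=vision.grab_frame("top");cv2.imwrite("pics/t10.png",cv2.resize(im[140:280,150:280,::-1],None,fx=4.2,fy=4.2,interpolation=2))
im=vision.grab_frame("side");cv2.imwrite("pics/s10.png",cv2.resize(im[200:330,200:360,::-1],None,fx=4,fy=4,interpolation=2))
E
```

```text
time_s: 14.33
ee_pos: [0.4888, -0.0066, 0.1231]
tool_rot: [3.121, 0.326, 0.008]
force: [-0.2, 2.1, 0.4]
finger_gap: 0.0001
```

View pics/t10.png

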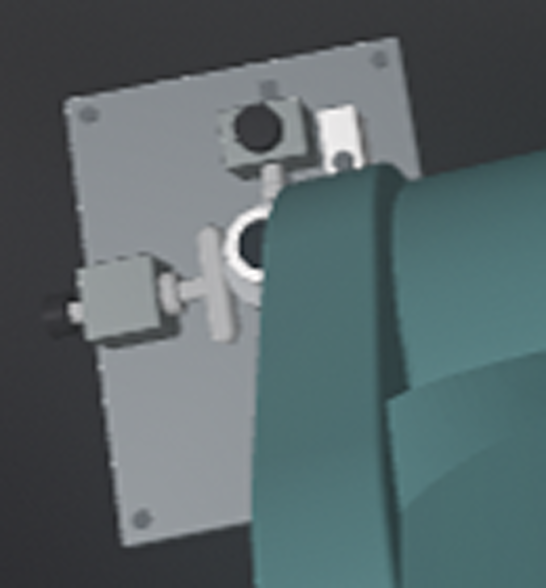

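View pics/s10.png

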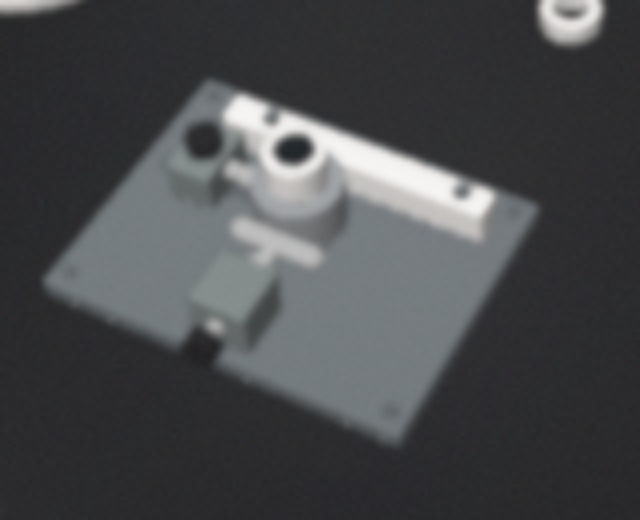

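```bash
python3 - <<'E'
from h import *
import pickle;c,p,R=pickle.load(open("w4.pkl","rb"))
T=np.eye(4);T[:3,:3]=R;T[:3,3]=p;X=np.linalg.inv(T)@np.array(c["pose"])
R2=Ro.from_rotvec([-3.124,-.317,-.003]).as_matrix();T2=np.eye(4);T2[:3,:3]=R2;T2[:3,3]=[.5277,.1599,.0233]
c=dict(c);c["pose"]=T2@X
f=lambda u,v:(170+u/2-.3,v/2-.3)
for nm,q,z in[("ball",f(326,121),.029),("neck top",f(330.5,311),.064),("window",f(331,313),.064),("barrel L",f(198,285),.042),("barrel R",f(457,285),.042),("barrel front",f(327,154),.042),("fence",f(463,150),.036),("fence2",f(436,560),.036),("nose",f(167,180),.031),("nose lo",f(183,425),.031)]:
    w=ray(c,q,z);print(nm,np.round(nest(w)*1000,1))
E
```

```text
ball [35.4  0.7]
neck top [6.4 0.8]
window [6.1 0.7]
barrel L [ 7.3 23.7]
barrel R [  7.3 -22.5]
barrel front [29.2  0.9]
fence [ 30.1 -23.3]
fence2 [-51.6 -23.2]
nose [25.2 30.2]
nose lo [-22.9  29.9]
```

```bash
python3 -c "
from rig import ctrl
s=ctrl.read_state();print(s['time_s'],s['force']);print(ctrl.sign_off())"
```

```text
14.4333 [ 0.15143117 -0.45149518  0.23587019]
the job is handed in; nothing more can be done
None
```

The cell is home in the nest, released, and the job is handed in at about 14.4 s on the robot's clock.

**What I did:** I gripped the cell by its neck and set it upright on the plate at about nest x = -60, y = +4 mm. Then I pushed it along the fence with the closed fingers, using about 1 to 3 N past the plunger. I felt for the stop in 0.3 to 0.5 mm steps. The cell stopped moving while the push rose to about 5.9 N, so the stop took less than that, and I backed straight off.

**Last checks:**
- **Position:** a wrist picture taken after release gives cell centre to ball centre of about 29 to 29.5 mm (nominal 30). Cell centre to fence face is about 24 mm. The plunger's nose is pushed back to nest y ≈ 30 mm. All three match a fully home cell, within the camera's roughly 2 mm error.
- **Upright:** the side picture shows the cell standing upright with the gripper well clear.
- **Not fully checked:** the arm hid part of the cell in the last top picture, so that view confirms nothing about the fence contact. I could not measure the plunger's force on the cell directly, and I did not re-measure the bystanders. The gripper made no contact near them.
- **Set-down force:** the wrist force reached about 20 N for a moment as the cell pressed on the plate.

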